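# Load a bracket into a checking fixture and clamp it

## Robot

A 6-joint arm with a two-finger parallel gripper is mounted at the origin on the work surface. World frame = base frame: x ahead of the robot, y to its left, z up, the work surface at z = 0. Lengths are in m, angles in rad, forces in N, time in s.
With the tool pointing down it reaches from about 0.275 to 0.825 m from the base axis. Payload 4.9 kg.
Tool frame: the origin (TCP) lies at the very end of the fingers, on their centre line; the grasp point (between the pads) lies 19 mm behind it (grip_point_offset is the distance from the TCP to the grasp point, in m); z points along the fingers, y is the line along which they close (so a half turn about z gives the same grasp; the last joint's range is limited). The gripper opens to 85 mm and grips with 20 to 120 N. Pads are 22 mm wide; open, the fingers measure 114 mm over their backs; the gripper's body (76 mm by 85 mm) begins 54 mm behind the grasp point. The pads swing forward as they close: fully open they stand 13 mm farther back than shut.
Start: joints at [-1.403, 0.326, -0.193, 1.052, 0, 1.437], TCP at [0.163, -0.525, 0.231] pointing down, gripper open.
Joint ranges: [-2.65, 2.65], [-0.97, 1.79], [-1.3, 1.35], [-1.93, 2.1], [-1.47, 1.37], [-3.14, 3.14]. Speed limits (rad/s): [2.57, 2.57, 3.14, 3.14, 3.14, 3.14].

## Interface

Orientations are given as a rotation vector (axis times angle).
In Python, from bench import * gives the robot as it stands.
- The arm moves only by the tool drive_tool, never from a script. Its argument "moves" is text: rows parted by semicolons, each of 7 numbers parted by spaces: the turn, a rotation vector about the tool's x, y, z in rad, then the shift along the tool's x, y, z in cm, then the closure, from -1 (fully open) to 1 (shut). In form: wx wy wz tx ty tz gripper; .... A call has 1 to 20 rows; each row shifts and turns the commanded pose from where the row before left it, along the tool's axes as they then stand; what a row does not reach is not made up. A row lasts 1/8 s, in which the tool goes at most 62.5 mm and 10.7 degrees, less where a joint would pass 70% of its speed; a pose out of reach is approached as far as the arm can. A call with a gripper value outside its range is refused whole. The fingers move at their own pace and stop on an object; "grip_force" is the grip in N (left out, the last holds). Time passes only in rows, so rows that do not move let the fingers close. It gives the time, the measured TCP pose, the force, the opening and the grip force at its end, in the units of the state.
- sense(): the state, without advancing time (a new reading comes with each control period).
- grab_frame(name): name is "scene" or "top" or "wrist"; returns a dict with "pixels" (480x640x3 uint8, red, green, blue), "z_map" (480x640 float32, m along the optical axis (not along the pixel's ray), 0 where there is no reading), "fx", "fy", "cx", "cy" (pixels), "camera_from_world" (4x4, takes a point from world to camera coordinates). Camera axes: x right, y up, looking along -z (the intrinsics and any distortion apply to the point x, -y, -z); pixel columns grow to the right and rows downward; lengths in m; the calibration is good to about 2 mm. A picture is of the moment at which its call begins.
- close_job(): hands the job in; it is judged then, once.
The state is a dict: "time_s": time; "q": joint angles; "qd": joint speeds; "tau": joint torques, N m; "tool_pos": TCP position; "ee_rot": TCP orientation; "force": force on the tool from outside, world axes, zero at the start; "ft_torque": the same for the moment, N m; "finger_gap": finger opening in m; "finger_force": force on a finger pad.
Only numpy, scipy, OpenCV 4.12 (cv2) and the standard library are available. Lean on these libraries where they do the work, as an engineer would, in place of code of your own. Each camera call takes 0.05 s, during which the arm holds its last target. There are 200 camera calls.

## Task

Push the aluminium bracket along its guides on the black fixture plate until it is fully home against the stop block and holds the sensing pin in. Then turn the big knurled thumbscrew on the bridge clockwise until its shoulder seats on the bridge and the screw clamps the bracket: stop when the resistance rises, do not overtighten it, and let go. Leave the caliper, the ring gauge and the hex key where they are.

Things in the scene. Friction and masses are not known exactly. Their poses are not given: they have to be found in the camera images.
- fixture: Fixed checking fixture: black plate 360 x 260 x 12 mm. Origin: centre of its underside; x = push direction (about away from the robot), y across, z up; coordinates below are in this frame. Blocks up to 70 mm high at x = 120 to 170, |y| = 55 to 95 mm; handles up to z = 48 mm along |y| = 115, x = -76 to 56 mm.
- guide (a point): Middle of the bracket's guideway on the plate's top (x = -47, y = 0, z = 12 mm). Two steel rails along x, 10 mm wide, 12 mm high (tops at z = 24 mm), from x = -160 to +65 mm, inner faces at y = +-31.5 mm.
- stop_face (a point): Point on the stop block's face, at x = 70, y = 0, z = 40 mm; the black block is 40 x 60 x 40 mm and the bracket's front end comes to rest on this face.
- bracket: Loose stepped aluminium bracket, 0.5 to 0.75 kg, 150 x 56 mm, between the rails with 3.5 mm play each side; 24 mm high, with a 45 mm high, 16 mm thick upstand across its end nearest the robot. Origin: centre of its underside; x towards the stop. Starts 25 to 60 mm short; home, its origin is at x = -5 mm. Sliding friction 2 to 6 N, which also keeps it home against the weak pin.
- push_face (a point): Middle of the bracket's bare rear face (towards the robot, on the upstand), 32 mm above its underside, so at z = 44 mm: push here along the fixture's x. The face is 56 mm wide and above the rails runs from z = 24 to 57 mm. When the bracket is home it lies at x = -80 mm of the fixture.
- pin (a joint): Sensing pin (steel, 10 mm diameter) on the front of the stop block, at y = 0, z = 24 mm: travel in m, 0 = out (tip at x = 60 mm), grows as it is pressed towards +x; 0.010 when the bracket is against the stop block. Spring 0.5 N, rising to 1.5 N.
- screw_axis (a point): Fixed point on the thumbscrew's vertical axis at the top of the clamp bridge: x = 30, y = 0, z = 62 mm. The bridge's beam, x = 10 to 50 mm, 128 mm wide in y, z = 50 to 62 mm, spans the guides; the bracket's low part passes under it.
- head_mid (a point): Middle of the thumbscrew's knurled steel head, a cylinder of 44 mm diameter, 26 mm high (top 13 mm above this point); below it a 16 mm high neck and shoulder, up to 30 mm wide. The point stands 29 mm above the beam when seated, 36.5 mm at screw = 0. A black line on top points along its -x. Nothing else within 80 mm of the axis is above z = 65 mm.
- screw (a joint): Turn of the thumbscrew's shank in rad, growing clockwise from above. Starts at 0 to 1.4; at 3.0 the shoulder seats on the bridge and it turns no further. It sinks 2.5 mm per rad: the gap under the shoulder is 2.5 mm x (3.0 - value). Turning takes 0.04 to 0.06 N m, a little more in the last rad, where the nose is on the bracket. It stays where it is left.
- head (a joint): Wind-up in rad of the head against the shank, growing clockwise: the head sits on a torsion spring of 0.8 N m per rad. About 0.05 to 0.1 while the shank is turning; once seated it grows with every further turn of the head, and goes back to 0 when let go. Above 0.7 (0.56 N m) the screw is overtightened.
- nose (a joint): Spring nose (brass foot, 13 mm diameter) under the screw: how far in m the bracket's top pushes it in; 0 = not touching, about 0.0025 when the screw is seated on a bracket that is home (about 14 N of clamping).
- caliper: Bystander: grey digital caliper, 190 mm long, on the table beside the fixture. Leave it alone.
- ring_gauge: Bystander: steel ring gauge, 70 mm outside diameter, 18 mm high, on the table. Leave it alone.
- hex_key: Bystander: dark L-shaped hex key, 130 mm long, on the table. Leave it alone.
There are look-alikes about, which are no part of the job. Of the things like the bracket, leave any that is pink or purple; of the rest the larger one is meant.

How it is judged:
By the outcome, as a careful person would: the job done as asked, in the order asked, and still so for the second after the job is handed in, with the robot touching nothing.
It also fails if it takes over 72 s, if anything falls off the work surface, if the arm or the gripper's body presses on something with over 40 N, if the wrist force passes 120 N, or if a joint passes its speed limit or range.

## Working session

There is one attempt and no reset: what is moved stays moved. The work goes in short steps, Python scripts to look and compute and a tool call to move; the robot and the scene stay as the last step left them, time stands still between calls to the robot, and variables do not carry over. Pictures are saved under pics/ and viewed, at most 10 in all, crops included, and the job is handed in when it is done.

Besides the shell and the picture viewer there is one more tool, called after ">>>" as name(argument=value, ...) on one line, values as JSON. drive_tool: Moves the arm, as the interface text tells. Its arguments: {"type":"object","properties":{"moves":{"type":"string"},"grip_force":{"type":"number"}},"required":["moves"]}

```bash
mkdir -p pics; ls; cat > h.py <<'E'
from bench import *
import numpy as np, cv2
def save(n,f): cv2.imwrite(f'pics/{f}.png',n['pixels'][:,:,::-1])
def cam(d):
    T=np.array(d['camera_from_world']);return T
def proj(d,p):
    T=cam(d);c=T[:3,:3]@np.array(p)+T[:3,3];return d['fx']*c[0]/-c[2]+d['cx'], d['fy']*-c[1]/-c[2]+d['cy']
def ray(d,u,v):
    T=cam(d);R=T[:3,:3];o=-R.T@T[:3,3]
    return o,R.T@np.array([(u-d['cx'])/d['fx'],-(v-d['cy'])/d['fy'],-1])
def onz(d,u,v,z):
    o,r=ray(d,u,v);return o+r*(z-o[2])/r[2]
def pt(d,u,v):
    o,r=ray(d,u,v);return o+r*d['z_map'][int(v),int(u)]
def cloud(d):
    v,u=np.mgrid[:480,:640];T=cam(d);R=T[:3,:3];o=-R.T@T[:3,3]
    z=d['z_map'];c=np.stack([(u-d['cx'])/d['fx'],-(v-d['cy'])/d['fy'],-np.ones_like(z)],-1)*z[...,None]
    return c@R+o
E
python3 - <<'E'
from h import *
s=sense();print({k:np.round(v,3) for k,v in s.items()})
for n in ('scene','top'):
    d=grab_frame(n);save(d,n+'0');print(n,{k:v for k,v in d.items() if k not in('pixels','z_map')})
E
```

```text
pics
{'time_s': np.float64(0.0), 'q': array([-1.403,  0.327, -0.194,  1.052,  0.   ,  1.437]), 'qd': array([ 0.001,  0.001, -0.   , -0.001,  0.   , -0.   ]), 'tau': array([-1.0000e-03, -4.4340e+01,  2.6244e+01,  1.5000e-02, -0.0000e+00,
        0.0000e+00]), 'tool_pos': array([ 0.163, -0.525,  0.23 ]), 'ee_rot': array([-3.104, -0.472,  0.   ]), 'force': array([-0.586, -0.699,  0.769]), 'ft_torque': array([ 0.041, -0.004,  0.015]), 'finger_force': np.float64(0.0), 'finger_gap': np.float64(0.085)}
scene {'fx': 485.6140795916892, 'fy': 485.6140795916892, 'cx': 320.1048890173109, 'cy': 249.95614911825814, 'camera_from_world': array([[-0.37455652,  0.92703577, -0.01766622,  0.24507592],
       [-0.72799641, -0.28223081,  0.62479357,  0.28916052],
       [ 0.57422004,  0.24688145,  0.7805901 , -1.31366729],
       [ 0.        ,  0.        ,  0.        ,  1.        ]])}
top {'fx': 441.64445328405975, 'fy': 441.64445328405975, 'cx': 312.94526970357555, 'cy': 241.78703394281095, 'camera_from_world': array([[-0.01221441, -0.99982898,  0.01388567, -0.07092234],
       [ 0.99532746, -0.01082688,  0.09594801, -0.51328639],
       [-0.09578126,  0.01499273,  0.99528949, -0.96040714],
       [ 0.        ,  0.        ,  0.        ,  1.        ]])}
```

View pics/scene0.png

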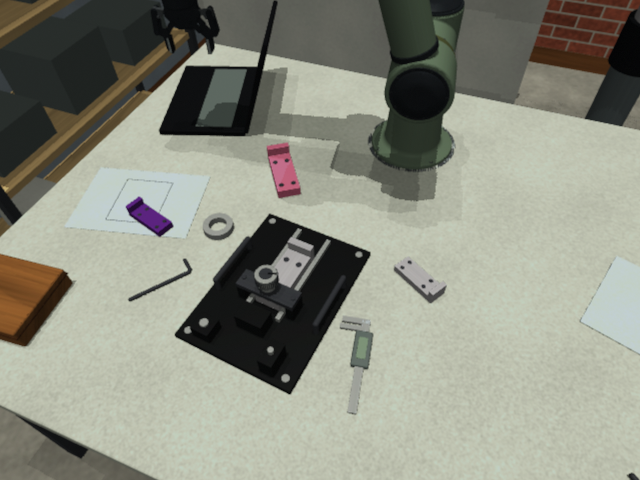

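View pics/top0.png

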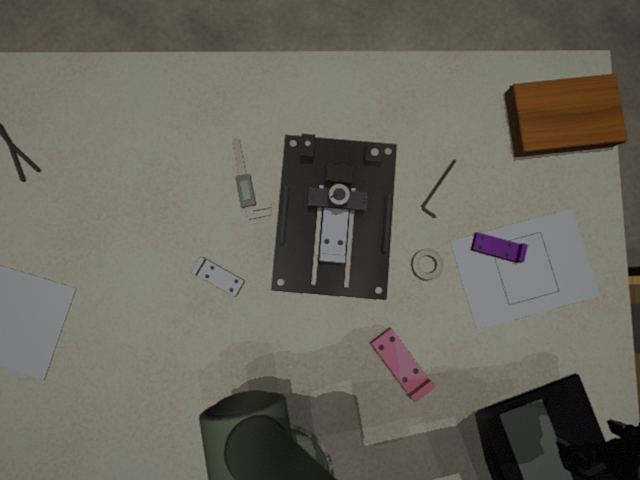

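Candidates for the bracket: in the fixture, grey, top px (335,237) / scene px (293,260); loose smaller grey at top (218,277); pink at top (400,363); purple at top (500,248). Pink and purple are out, and the larger grey one is the one between the rails. I'll check that in a crop and measure the fixture pose.

```bash
python3 - <<'E'
from h import *
P={}
for n in('top','scene'):
    d=grab_frame(n);C=cloud(d);px=d['pixels'].astype(int);P[n]=(d,C)
    m=(abs(C[...,2]-.012)<.004)&(px.max(-1)<75)&(C[...,0]>.3)&(C[...,0]<.8)&(abs(C[...,1]+.1)<.3)
    m=m.astype(np.uint8);k,l,st,_=cv2.connectedComponentsWithStats(m);i=1+np.argmax(st[1:,4])
    # rect from all plate pts
    pts=C[(l==i)][:,:2].astype(np.float32);(cx,cy),wh,a=cv2.minAreaRect(pts);print(n,'plate',st[i],cx,cy,wh,a)
    H=(C[...,2]>.088)&(C[...,2]<.125)&(np.hypot(C[...,0]-cx,C[...,1]-cy)<.08)
    hp=C[H];print('head z',np.percentile(hp[:,2],[5,50,95]),cv2.minEnclosingCircle(hp[:,:2].astype(np.float32)),len(hp))
    # loose/bright objects sizes
    B=((px.min(-1)>100)&(C[...,2]>.02)&(C[...,2]<.07)&(np.hypot(C[...,0]-cx,C[...,1]-cy)<.2)).astype(np.uint8)
    k,l,st,_=cv2.connectedComponentsWithStats(B)
    for j in range(1,k):
        if st[j,4]>30:
            q=C[l==j];print(' bright',st[j],q.mean(0).round(4),[np.round(x,4) for x in cv2.minAreaRect(q[:,:2].astype(np.float32))],np.percentile(q[:,2],[5,95]).round(3))
d=P['top'][0]['pixels'][130:305,180:400];e=P['scene'][0]['pixels'][205:390,175:450]
a=cv2.resize(d,None,fx=2.2,fy=2.2,interpolation=3)
b=cv2.resize(e,(310*1,int(185*310/275)),interpolation=3)
o=np.zeros((600,800,3),np.uint8);o[:a.shape[0],:a.shape[1]]=a;o[:b.shape[0],490:800]=b
cv2.imwrite('pics/crop1.png',o[:,:,::-1])
E
```

```text
top plate [  272   135   124   165 11479] 0.573460578918457 -0.1273069828748703 (0.2582351267337799, 0.3590512275695801) 84.6666488647461
head z [0.1000007  0.10912351 0.11191538] ((0.6038244366645813, -0.12892837822437286), 0.023245519027113914) 391
 bright [372 149   6   6  33] [ 0.7105 -0.2159  0.0485] [array([ 0.7109, -0.2159]), array([0.0125, 0.0117]), np.float64(2.9412)] [0.046 0.051]
 bright [311 211  10  74 279] [ 0.5005 -0.0833  0.0245] [array([ 0.5004, -0.0832]), array([0.0088, 0.1642]), np.float64(84.5612)] [0.022 0.027]
 bright [ 320  210   28   52 1165] [ 0.5231 -0.1218  0.0398] [array([ 0.5237, -0.122 ]), array([0.0548, 0.1132]), np.float64(84.1531)] [0.034 0.058]
 bright [344 214   9  73 251] [ 0.4903 -0.1559  0.0247] [array([ 0.4938, -0.1559]), array([0.009 , 0.1623]), np.float64(84.3404)] [0.022 0.028]
scene plate [  175   214   195   179 10324] 0.5727595090866089 -0.12664906680583954 (0.2610764503479004, 0.3601769506931305) 84.57154846191406
head z [0.09234717 0.11014916 0.11302689] ((0.6029610633850098, -0.12902960181236267), 0.02347923256456852) 508
 bright [288 228  25  23 205] [ 0.4652 -0.1231  0.0528] [array([ 0.4585, -0.1322]), array([0.0932, 0.0434]), np.float64(42.7659)] [0.025 0.062]
 bright [295 239  35  52 248] [ 0.4955 -0.0828  0.0264] [array([ 0.5024, -0.0829]), array([0.02  , 0.1707]), np.float64(89.1726)] [0.023 0.029]
 bright [272 244  38  44 844] [ 0.5207 -0.1224  0.0374] [array([ 0.5241, -0.127 ]), array([0.1261, 0.0729]), np.float64(0.1089)] [0.026 0.041]
 bright [276 312   7   8  34] [ 0.6326 -0.0957  0.0262] [array([ 0.6317, -0.0953]), array([0.0089, 0.0179]), np.float64(74.4593)] [0.024 0.028]
 bright [199 318   9   9  56] [ 0.7102 -0.2154  0.0496] [array([ 0.7099, -0.2155]), array([0.0179, 0.0145]), np.float64(62.8081)] [0.046 0.052]
```

View pics/crop1.png

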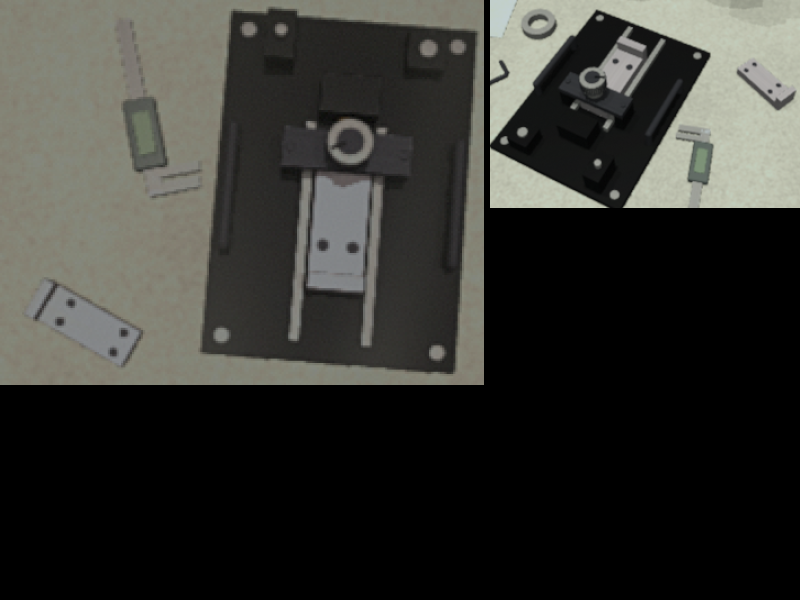

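Confirmed: the bracket between the rails is the larger grey one (crop px 338,235); the loose grey part at (85,320) is clearly smaller. The fixture centre is about (0.573,-0.127) with yaw about -0.095. The bracket's rear face is at fixture x of about -106 mm. I'll turn the tool so its y lies along the push direction, then move behind the bracket.

>>> drive_tool(moves="0 0 -0.168 0 0 0 1;0 0 -0.168 0 0 0 1;0 0 -0.168 0 0 0 1;0 0 -0.168 0 0 0 1;0 0 -0.168 0 0 0 1;0 0 -0.168 0 0 0 1;0 0 -0.166 0 0 0 1;0 0 0 3.95 2.1 0 1;0 0 0 3.95 2.1 0 1;0 0 0 3.95 2.1 0 1;0 0 0 3.95 2.1 0 1;0 0 0 3.95 2.1 0 1;0 0 0 3.95 2.1 0 1;0 0 0 3.95 2.1 0 1;0 0 0 3.95 2.1 0 1;0 0 0 3.95 2.1 0 1;0 0 0 3.95 2.1 0 1;0 0 0 3.95 2.1 0 1;0 0 0 0 0 0 1;0 0 0 0 0 0 1", grip_force=30)

```text
time_s: 2.7
tool_pos: [0.4343, -0.1146, 0.2311]
ee_rot: [-2.324, -2.114, 0.001]
force: [0.2, 0.1, 0.4]
finger_gap: -0.0001
finger_force: 0.0
```

```bash
cat >> h.py <<'E'
F0=np.array([.5731,-.127]);YAW=-.095
from scipy.spatial.transform import Rotation as Ro
def fix(p):
    c,s=np.cos(YAW),np.sin(YAW);q=np.asarray(p)[...,:2]-F0
    return np.stack([c*q[...,0]+s*q[...,1],-s*q[...,0]+c*q[...,1]],-1)
def st():
    s=sense();R=Ro.from_rotvec(s['ee_rot']).as_matrix()
    print('t',round(float(s['time_s']),2),'tcp',np.round(s['tool_pos'],4),'fix mm',np.round(fix(s['tool_pos'])*1e3,1),'psi',round(float(np.arctan2(R[1,0],R[0,0])),3),'zax',R[:,2].round(3),'q',np.round(s['q'],2),'F',np.round(s['force'],1),'T',np.round(s['ft_torque'],3),'gap',s['finger_gap'],s['finger_force'])
E
python3 - <<'E'
from h import *
st()
d=grab_frame('wrist');save(d,'w1')
C=cloud(d);px=d['pixels'].astype(int)
E
```

```text
t 2.7 tcp [ 0.4343 -0.1146  0.2311] fix mm [-139.3   -0.8] psi 1.476 zax [-0.001 -0.    -1.   ] q [-0.42  0.14 -0.44  0.99 -0.    1.24] F [0.2 0.1 0.4] T [-0.041  0.046  0.04 ] gap -0.00012182934439992397 0.0
```

View pics/w1.png

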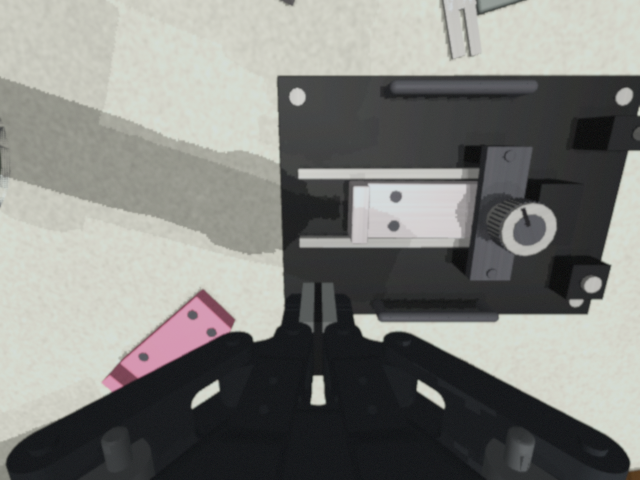

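The wrist view shows the bracket's upstand at (358,212), the rails at rows 174 and 243, the screw head at (527,228) with its line pointing towards +y and slightly -x, and closed fingers at (318,300). Next I'll measure from it.

```bash
python3 - <<'E'
from h import *
d=grab_frame('wrist');C=cloud(d);f=fix(C);px=d['pixels'].astype(int);z=C[...,2]
up=(z>.05)&(z<.062)&(abs(f[...,1])<.04)&(f[...,0]<-.04)&(px.min(-1)>120)
print('upstand',np.percentile(f[up],[1,50,99],axis=0).round(4),up.sum())
r=(abs(z-.024)<.004)&(abs(f[...,1])<.05)&(px.min(-1)>120)&(f[...,0]<-.115)
for s in(1,-1):
    q=f[r&(s*f[...,1]>.02)];print('rail',s,np.percentile(q[:,1],[5,50,95]).round(4),q[:,0].min(),np.polyfit(q[:,0],q[:,1],1))
h=(z>.1)&(z<.125)&(np.hypot(f[...,0]-.03,f[...,1])<.035)
t=np.median(z[h]);print('head z',t);h&=abs(z-t)<.002
(c,rad)=cv2.minEnclosingCircle(f[h].astype(np.float32));print('circle',c,rad)
dk=h&(px.max(-1)<50);g=f[dk]-np.array(c);print(dk.sum(),g.mean(0),'dist',np.hypot(*g.T).round(4)[::5])
m=g.mean(0);print('line clockwise from -x',(np.pi-np.arctan2(m[1],m[0]))%(2*np.pi))
E
```

```text
upstand [[-0.1072 -0.027 ]
 [-0.0995  0.0016]
 [-0.0916  0.0278]] 971
rail 1 [0.0317 0.0366 0.0407] -0.15962428049723099 [0.00475469 0.03688939]
rail -1 [-0.0419 -0.0372 -0.0328] -0.15867127179699161 [ 0.00063101 -0.03720005]
head z 0.10815403201317753
circle (0.029493851587176323, -9.474816579313483e-06) 0.02247730642557144
29 [-0.00390828  0.00920307] dist [0.0173 0.0143 0.0116 0.0096 0.0078 0.0052]
line clockwise from -x 1.1692041758222698
```

>>> drive_tool(moves="0 0 0 0.1 0 4 1;0 0 0 0 0 4 1;0 0 0 0 0 4 1;0 0 0 0 0 4 1;0 0 0 0 0 2 1;0 0 0 0 0 1.5 1;0 0 0 0 0 0 1;0 0 0 0 0.5 0 1;0 0 0 0 0.5 0 1;0 0 0 0 0.3 0 1;0 0 0 0 0.3 0 1;0 0 0 0 0.2 0 1;0 0 0 0 0 0 1")

```text
time_s: 4.42
tool_pos: [0.4527, -0.1151, 0.0362]
ee_rot: [-2.324, -2.114, 0.0]
force: [-0.7, -0.5, -0.6]
finger_gap: 0.0003
finger_force: 0.0
```

```bash
python3 - <<'E'
from h import *
st()
E
```

```text
t 4.42 tcp [ 0.4527 -0.1151  0.0362] fix mm [-121.     0.4] psi 1.476 zax [-0.  0. -1.] q [-0.41  0.42 -0.65  0.5   0.    1.26] F [-0.7 -0.5 -0.6] T [0.039 0.046 0.042] gap 0.0002595848210075317 0.0
```

>>> drive_tool(moves="0 0 0 0 0.3 0 1;0 0 0 0 0.3 0 1;0 0 0 0 0.3 0 1;0 0 0 0 0.3 0 1;0 0 0 0 0.3 0 1;0 0 0 0 0.3 0 1;0 0 0 0 0.2 0 1;0 0 0 0 0.2 0 1;0 0 0 0 0 0 1")

```text
time_s: 5.55
tool_pos: [0.4714, -0.1166, 0.0358]
ee_rot: [-2.321, -2.11, 0.006]
force: [-7.3, 0.9, 5.2]
finger_gap: 0.0001
finger_force: 3.8
```

```bash
cat > br.py <<'E'
from h import *
st()
for n in('top','scene'):
    d=grab_frame(n)
    C=cloud(d);f=fix(C);px=d['pixels'].astype(int);z=C[...,2]
    up=(z>.05)&(z<.062)&(abs(f[...,1])<.03)&(f[...,0]<-.04)&(px.min(-1)>110)
    if up.sum(): print(n,'upstand',np.percentile(f[up],[2,50,98],axis=0).round(4).tolist(),up.sum())
E
python3 br.py
```

```text
t 5.55 tcp [ 0.4714 -0.1166  0.0358] fix mm [-102.2    0.7] psi 1.476 zax [-0.006  0.001 -1.   ] q [-0.39  0.45 -0.6   0.53 -0.    1.27] F [-7.3  0.9  5.2] T [0.147 1.357 0.025] gap 0.00013366065386790418 3.756985366344452
scene upstand [[-0.0843, -0.0255], [-0.0783, 0.015], [-0.0739, 0.0281]] 60
```

>>> drive_tool(moves="0 0 0 0 0.2 0 1;0 0 0 0 0.2 0 1;0 0 0 0 0.2 0 1;0 0 0 0 0 0 1")

```text
time_s: 6.15
tool_pos: [0.4769, -0.117, 0.0357]
ee_rot: [-2.321, -2.11, 0.007]
force: [-7.4, 0.6, 6.3]
finger_gap: 0.0001
finger_force: 4.2
```

```bash
python3 br.py
```

```text
t 6.15 tcp [ 0.4769 -0.117   0.0357] fix mm [-96.7   0.8] psi 1.476 zax [-0.007  0.001 -1.   ] q [-0.39  0.45 -0.58  0.54 -0.    1.28] F [-7.4  0.6  6.3] T [ 0.111  1.493 -0.03 ] gap 0.00010730219214431926 4.193639159202576
scene upstand [[-0.0786, -0.0252], [-0.0723, 0.0144], [-0.0681, 0.0269]] 58
```

>>> drive_tool(moves="0 0 0 0 0.1 0 1;0 0 0 0 0.1 0 1;0 0 0 0 0.1 0 1;0 0 0 0 0.1 0 1;0 0 0 0 0 0 1")

```text
time_s: 6.88
tool_pos: [0.4803, -0.1173, 0.0357]
ee_rot: [-2.32, -2.109, 0.008]
force: [-10.6, 1.3, 7.3]
finger_gap: -0.0001
finger_force: 5.1
```

```bash
python3 br.py
```

```text
t 6.88 tcp [ 0.4803 -0.1173  0.0357] fix mm [-93.3   0.8] psi 1.476 zax [-0.008  0.001 -1.   ] q [-0.39  0.46 -0.57  0.55 -0.    1.28] F [-10.6   1.3   7.3] T [0.138 1.76  0.002] gap -0.000107520047347105 5.052351951599121
scene upstand [[-0.0748, -0.0253], [-0.0688, 0.0146], [-0.0645, 0.0279]] 57
```

>>> drive_tool(moves="0 0 0 0 0.1 0 1;0 0 0 0 0.1 0 1;0 0 0 0 0 0 1")

```text
time_s: 7.35
tool_pos: [0.4803, -0.1173, 0.0354]
ee_rot: [-2.319, -2.107, 0.012]
force: [-13.9, 1.3, 12.5]
finger_gap: 0.0003
finger_force: 7.4
```

```bash
python3 br.py
```

```text
t 7.35 tcp [ 0.4803 -0.1173  0.0354] fix mm [-93.3   0.8] psi 1.475 zax [-0.011  0.001 -1.   ] q [-0.39  0.46 -0.57  0.55 -0.    1.28] F [-13.9   1.3  12.5] T [ 0.148  2.734 -0.033] gap 0.0002976391444982682 7.385388761758804
scene upstand [[-0.075, -0.0255], [-0.0689, 0.0151], [-0.0652, 0.028]] 57
```

>>> drive_tool(moves="0 0 0 0 0.1 0 1;0 0 0 0 0.1 0 1;0 0 0 0 0 0 1;0 0 0 0 -0.4 0 1;0 0 0 0 -1 0 1;0 0 0 0 -2 0 1;0 0 0 0 0 -3 1;0 0 0 0 0 -4 1;0 0 0 0 0 -5 1;0 0 0 0 0 -5 1;0 0 0 0 0 0 1")

```text
time_s: 8.82
tool_pos: [0.4576, -0.1166, 0.2103]
ee_rot: [2.318, 2.108, 0.006]
force: [0.7, 0.1, -0.8]
finger_gap: 0.0
finger_force: 0.0
```

```bash
cat > look.py <<'E'
from h import *
import sys
st();d=grab_frame('wrist');C=cloud(d);f=fix(C);px=d['pixels'].astype(int);z=C[...,2]
up=(z>.05)&(z<.062)&(abs(f[...,1])<.04)&(f[...,0]<-.04)&(px.min(-1)>120)
q=f[up];print('upstand',np.percentile(q,[1,50,99],axis=0).round(4).tolist(),up.sum(),[np.round(x,4) for x in cv2.minAreaRect(q.astype(np.float32))] if len(q) else'')
h=(z>.095)&(z<.125)&(np.hypot(f[...,0]-.03,f[...,1])<.035)
t=np.median(z[h]);h&=abs(z-t)<.002;print('head z',t)
(c,rad)=cv2.minEnclosingCircle(f[h].astype(np.float32));print('circle',c,rad)
g=f[h&(px.max(-1)<50)]-np.array(c);m=g.mean(0);print('line cw',(np.pi-np.arctan2(m[1],m[0]))%(2*np.pi),len(g))
save(d,sys.argv[1])
E
python3 look.py w2; python3 br.py
```

```text
t 8.82 tcp [ 0.4576 -0.1166  0.2103] fix mm [-115.9   -0.6] psi 1.476 zax [ 0.009 -0.003 -1.   ] q [-0.41  0.19 -0.43  0.94  0.    1.26] F [ 0.7  0.1 -0.8] T [-0.046 -0.04   0.004] gap 1.682207765112448e-05 0.0
upstand [[-0.0797, -0.0262], [-0.0722, 0.0017], [-0.0643, 0.0281]] 1076 [array([-0.0718,  0.0008]), array([0.055 , 0.0161]), np.float64(89.5533)]
head z 0.10811014141931498
circle (0.03046502359211445, 0.0002945017768070102) 0.02277843840420246
line cw 1.069249902571141 32
t 8.88 tcp [ 0.4562 -0.116   0.208 ] fix mm [-117.5   -0.2] psi 1.476 zax [ 0.005 -0.002 -1.   ] q [-0.41  0.19 -0.43  0.94  0.    1.26] F [-1.1  0.2 -0.2] T [0.012 0.01  0.06 ] gap -2.3584715420166054e-05 0.0
scene upstand [[-0.0793, -0.0251], [-0.0714, 0.0014], [-0.0646, 0.0277]] 158
```

View pics/w2.png

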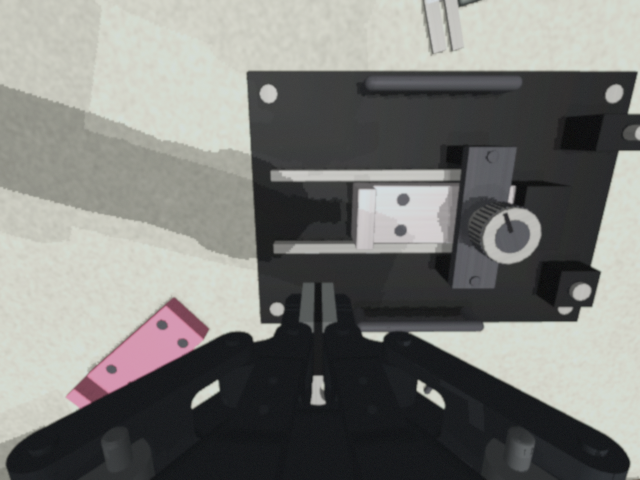

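The bracket is home: the upstand is centred at x=-71.8 mm against the expected -72 (px 364,215). The head's line is at (508,222), so the screw is at about 1.2. I'll move over the head, open, and pre-wind the wrist anticlockwise.

>>> drive_tool(moves="0 0 0 0 3.7 0 -1;0 0 0 0 3.7 0 -1;0 0 0 0 3.7 0 -1;0 0 0 0 3.65 0 -1;0 0 -0.17 0 0 0 -1;0 0 -0.17 0 0 0 -1;0 0 -0.17 0 0 0 -1;0 0 -0.17 0 0 0 -1;0 0 -0.17 0 0 0 -1;0 0 -0.17 0 0 0 -1;0 0 -0.17 0 0 0 -1;0 0 -0.17 0 0 0 -1;0 0 -0.17 0 0 0 -1;0 0 -0.17 0 0 0 -1;0 0 -0.17 0 0 0 -1;0 0 -0.17 0 0 0 -1;0 0 -0.16 0 0 0 -1;0 0 0 0 0 0 -1;0 0 0 0 0 0 -1", grip_force=25)

```text
time_s: 11.35
tool_pos: [0.6009, -0.1293, 0.205]
ee_rot: [0.825, -3.03, -0.002]
force: [-1.1, 0.1, 1.0]
finger_gap: 0.0854
finger_force: 0.0
```

```bash
python3 - <<'E'
from h import *
st();s=sense();R=Ro.from_rotvec(s['ee_rot']).as_matrix()
c,sn=np.cos(YAW),np.sin(YAW);w=F0+np.array([c*.0302,sn*.0302]);d=np.array([*w,.074])-s['tool_pos']
print('need tool cm',R.T@d*100)
E
```

```text
t 11.35 tcp [ 0.6009 -0.1293  0.205 ] fix mm [27.9  0.4] psi -2.61 zax [-0.002  0.001 -1.   ] q [-0.33  0.46 -0.05  1.06  0.   -0.86] F [-1.1  0.1  1. ] T [-0.012 -0.021 -0.008] gap 0.08538980968220243 0.0
need tool cm [-0.17798557 -0.1853486  13.10250063]
```

>>> drive_tool(moves="0 0 0 -0.18 -0.18 1 -1;0 0 0 0 0 3 -1;0 0 0 0 0 3 -1;0 0 0 0 0 2 -1;0 0 0 0 0 1.5 -1;0 0 0 0 0 1.5 -1;0 0 0 0 0 1 -1;0 0 0 0 0 0 -1")

```text
time_s: 12.35
tool_pos: [0.6035, -0.1299, 0.0756]
ee_rot: [0.829, -3.029, -0.001]
force: [0.2, -0.1, -0.2]
finger_gap: 0.0857
finger_force: 0.0
```

```bash
python3 - <<'E'
from h import *
st();d=grab_frame('wrist');save(d,'w3')
E
```

```text
t 12.35 tcp [ 0.6035 -0.1299  0.0756] fix mm [30.6 -0. ] psi -2.608 zax [-0.001  0.    -1.   ] q [-0.33  0.59 -0.21  0.78  0.   -0.87] F [ 0.2 -0.1 -0.2] T [ 0.031  0.01  -0.05 ] gap 0.08567077030005815 0.0
```

View pics/w3.png

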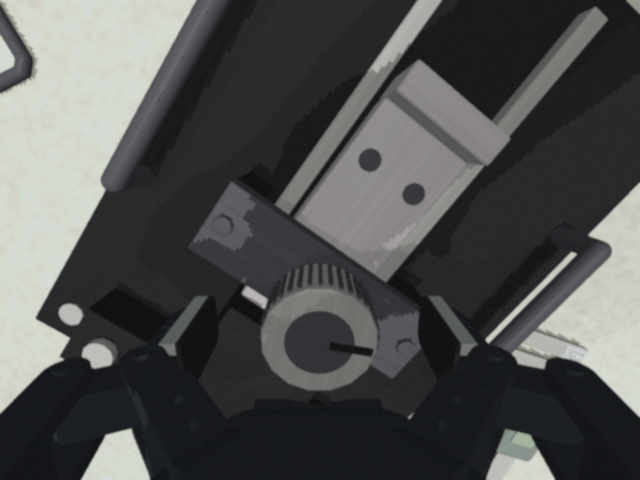

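The head at (320,338) is centred between the open pads at (190,340) and (450,325). Closing gently.

>>> drive_tool(moves="0 0 0 0 0 0 1;0 0 0 0 0 0 1;0 0 0 0 0 0 1;0 0 0 0 0 0 1;0 0 0 0 0 0 1;0 0 0 0 0 0 1;0 0 0 0 0 0 1;0 0 0 0 0 0 1", grip_force=25)

```text
time_s: 13.4
tool_pos: [0.604, -0.1294, 0.0772]
ee_rot: [-0.83, 3.029, 0.001]
force: [-1.7, 3.1, 5.5]
finger_gap: 0.0431
finger_force: 25.5
```

```bash
python3 - <<'E'
from h import *
st()
E
```

```text
t 13.4 tcp [ 0.604  -0.1294  0.0772] fix mm [31.   0.5] psi -2.607 zax [ 0.     0.001 -1.   ] q [-0.33  0.58 -0.21  0.78  0.   -0.87] F [-1.7  3.1  5.5] T [0.473 0.434 0.029] gap 0.043070953934131746 25.539540946483612
```

>>> drive_tool(moves="0 0 0.12 0 0 0.03 1;0 0 0.12 0 0 0.03 1;0 0 0.12 0 0 0.03 1;0 0 0.12 0 0 0.03 1;0 0 0.12 0 0 0.03 1;0 0 0 0 0 0 1")

```text
time_s: 14.15
tool_pos: [0.604, -0.1296, 0.0758]
ee_rot: [0.104, 3.139, 0.001]
force: [-2.7, 2.6, 6.0]
finger_gap: 0.0435
finger_force: 25.6
```

```bash
python3 look.py w4
```

```text
t 14.15 tcp [ 0.604  -0.1296  0.0758] fix mm [31.   0.3] psi 3.076 zax [ 0.001  0.001 -1.   ] q [-0.33  0.58 -0.21  0.78  0.   -0.27] F [-2.7  2.6  6. ] T [0.363 0.45  0.061] gap 0.04353124626130062 25.580417811870575
upstand [[-0.0791, -0.0272], [-0.0719, -0.0003], [-0.0646, 0.0268]] 4838 [array([-0.072 , -0.0002]), array([0.0556, 0.0152]), np.float64(89.8322)]
head z 0.10697139594147553
circle (0.02404385805130005, -0.00022812746465206146) 0.03437679260969162
line cw 2.3980997685979397 684
```

>>> drive_tool(moves="0 0 0.12 0 0 0.03 1;0 0 0.12 0 0 0.03 1;0 0 0.12 0 0 0.03 1;0 0 0.12 0 0 0.03 1;0 0 0.12 0 0 0.03 1;0 0 0.12 0 0 0.03 1;0 0 0 0 0 0 1")

```text
time_s: 15.08
tool_pos: [0.6039, -0.1299, 0.0742]
ee_rot: [1.203, 2.902, 0.0]
force: [-2.8, 1.1, 7.0]
finger_gap: 0.043
finger_force: 25.7
```

```bash
python3 look.py w5
```

```text
t 15.07 tcp [ 0.6039 -0.1299  0.0742] fix mm [30.9  0.1] psi 2.355 zax [ 0. -0. -1.] q [-0.33  0.59 -0.21  0.78  0.    0.45] F [-2.8  1.1  7. ] T [0.131 0.601 0.042] gap 0.04303059807182987 25.699594616889954
upstand [[-0.079, -0.0265], [-0.0718, 0.0015], [-0.0646, 0.0269]] 4296 [array([-0.0719,  0.    ]), array([0.055 , 0.0155]), np.float64(89.2824)]
head z 0.10537946025415242
circle (0.02552069164812565, 0.0037446655333042145) 0.03460150957107544
line cw 3.119366653506854 686
```

>>> drive_tool(moves="0 0 0.1 0 0 0.025 1;0 0 0.1 0 0 0.025 1;0 0 0.1 0 0 0.025 1;0 0 0 0 0 0 1")

```text
time_s: 15.62
tool_pos: [0.6037, -0.1299, 0.0735]
ee_rot: [1.623, 2.69, -0.0]
force: [-3.4, 1.2, 7.6]
finger_gap: 0.0434
finger_force: 25.8
```

```bash
python3 look.py w6
```

```text
t 15.62 tcp [ 0.6037 -0.1299  0.0735] fix mm [30.8  0. ] psi 2.056 zax [ 0. -0. -1.] q [-0.33  0.59 -0.21  0.77 -0.    0.75] F [-3.4  1.2  7.6] T [0.247 0.691 0.03 ] gap 0.043356003680073016 25.760278701782227
upstand [[-0.0789, -0.0264], [-0.0717, 0.0019], [-0.0645, 0.0269]] 3808 [array([-0.0718,  0.0001]), array([0.0554, 0.0159]), np.float64(89.1998)]
head z 0.10470446332996272
circle (0.02693726308643818, 0.004661970771849155) 0.034553296864032745
line cw 3.3652698341397604 678
```

>>> drive_tool(moves="0 0 0.08 0 0 0.02 1;0 0 0.08 0 0 0.02 1;0 0 0.08 0 0 0.02 1;0 0 0 0 0 0 1")

```text
time_s: 16.18
tool_pos: [0.6036, -0.1299, 0.0729]
ee_rot: [-1.934, -2.476, 0.0]
force: [-3.3, 1.2, 7.3]
finger_gap: 0.0436
finger_force: 25.8
```

```bash
cat > tq.py <<'E'
from h import *
st();T=[]
for i in range(4): d=grab_frame('wrist');s=sense();T.append(s['ft_torque'][2])
z=cloud(d)[...,2];f=fix(cloud(d));h=(z>.095)&(z<.125)&(np.hypot(f[...,0]-.03,f[...,1])<.02)
print('Tz',np.round(T,3),np.mean(T),'head z',np.median(z[h]))
E
python3 tq.py
```

```text
t 16.18 tcp [ 0.6036 -0.1299  0.0729] fix mm [30.7 -0. ] psi 1.816 zax [-0. -0. -1.] q [-0.33  0.59 -0.21  0.77 -0.    0.99] F [-3.3  1.2  7.3] T [0.22  0.793 0.079] gap 0.04357890735466704 25.810486972332
Tz [0.069 0.094 0.025 0.021] 0.052342636526978625 head z 0.10416777441666696
```

>>> drive_tool(moves="0 0 0.08 0 0 0.02 1;0 0 0.08 0 0 0.01 1;0 0 0 0 0 0 1")

```text
time_s: 16.75
tool_pos: [0.6036, -0.13, 0.0727]
ee_rot: [2.125, 2.314, -0.001]
force: [-4.3, 1.0, 8.6]
finger_gap: 0.0434
finger_force: 25.9
```

```bash
python3 tq.py
```

```text
t 16.75 tcp [ 0.6036 -0.13    0.0727] fix mm [30.6 -0.1] psi 1.656 zax [-0. -0. -1.] q [-0.33  0.59 -0.21  0.77 -0.    1.15] F [-4.3  1.   8.6] T [0.222 0.898 0.119] gap 0.04337956405072726 25.889739990234375
Tz [0.062 0.142 0.118 0.136] 0.11442716662013347 head z 0.10395676469366176
```

>>> drive_tool(moves="0 0 0.08 0 0 0 1;0 0 0.08 0 0 0 1;0 0 0 0 0 0 1")

```text
time_s: 17.32
tool_pos: [0.6035, -0.1299, 0.0727]
ee_rot: [-2.303, -2.137, 0.001]
force: [-3.7, 0.7, 8.1]
finger_gap: 0.0433
finger_force: 25.9
```

```bash
python3 tq.py
```

```text
t 17.32 tcp [ 0.6035 -0.1299  0.0727] fix mm [30.6 -0. ] psi 1.496 zax [-0. -0. -1.] q [-0.33  0.59 -0.21  0.77 -0.    1.31] F [-3.7  0.7  8.1] T [0.17  0.966 0.219] gap 0.04326213610078687 25.87597221136093
Tz [0.255 0.178 0.264 0.261] 0.2395430437367283 head z 0.10395939776372612
```

The torque rose 0.052, 0.114, 0.240 N·m at 0.8 N·m/rad, so the shoulder is seated with a wind-up of about 0.3 rad. I'll relax most of the wind-up, let go and go up.

>>> drive_tool(moves="0 0 -0.1 0 0 0 1;0 0 -0.1 0 0 0 1;0 0 0 0 0 0 -1;0 0 0 0 0 0 -1;0 0 0 0 0 0 -1;0 0 0 0 0 0 -1;0 0 0 0 0 0 -1;0 0 0 0 0 0 -1;0 0 0 0 0 0 -1;0 0 0 0 0 -2 -1;0 0 0 0 0 -4 -1;0 0 0 0 0 -4 -1;0 0 0 0 0 -3 -1;0 0 0 0 -4 0 -1;0 0 0 0 -4 0 -1;0 0 0 0 -4 0 -1;0 0 0 0 -3 0 -1;0 0 0 0 0 0 -1;0 0 0 0 0 0 -1")

```text
time_s: 19.9
tool_pos: [0.456, -0.149, 0.2017]
ee_rot: [2.078, 2.355, 0.001]
force: [0.7, -0.1, 0.5]
finger_gap: 0.0854
finger_force: 0.0
```

```bash
python3 look.py w7; python3 br.py
```

```text
t 19.9 tcp [ 0.456  -0.149   0.2017] fix mm [-114.4  -33.1] psi 1.696 zax [ 0.001 -0.001 -1.   ] q [-0.47  0.22 -0.42  0.93  0.    0.98] F [ 0.7 -0.1  0.5] T [ 0.029 -0.024 -0.042] gap 0.08536355201707131 0.0
upstand [[-0.0797, -0.0268], [-0.0722, 0.0016], [-0.0643, 0.0277]] 1212 [array([-0.0721,  0.0003]), array([0.0558, 0.0162]), np.float64(89.6492)]
head z 0.10368170669365581
circle (0.029796041548252106, -0.0005766659742221236) 0.02264861948788166
line cw 2.975521333040139 32
t 19.95 tcp [ 0.4562 -0.149   0.2016] fix mm [-114.3  -33. ] psi 1.696 zax [ 0.001 -0.    -1.   ] q [-0.47  0.22 -0.42  0.93  0.    0.98] F [-0.2 -0.3 -1.4] T [-0.068  0.009 -0.013] gap 0.08510031532799546 0.0
top upstand [[-0.0782, -0.009], [-0.0706, 0.0095], [-0.0636, 0.0266]] 116
scene upstand [[-0.0797, -0.0221], [-0.0707, 0.0069], [-0.0645, 0.0273]] 126
```

View pics/w7.png

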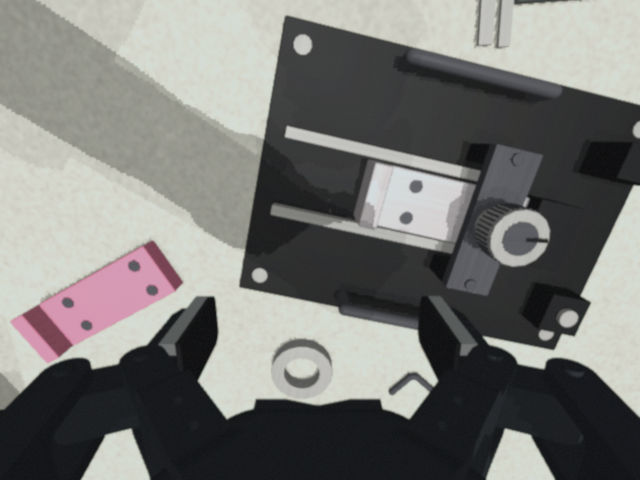

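The head's line at (535,240) reads 2.98, where 3.0 is seated. The head top is at z = 0.1037 m (0.104 when seated) and the bracket, at (372,195), is still home. The arm is clear, so I'm handing in.

```bash
python3 -c "
from bench import *
print(close_job())"
```

```text
the job is handed in; nothing more can be done
None
```

The job is handed in at about 20 s of the 72 s allowed: the bracket measures home against the stop, the thumbscrew measures seated (about 2.98 of 3.0 rad, peak torque about 0.24 N·m against the 0.56 limit) and is released, and the arm is clear with the caliper, ring gauge and hex key untouched; the pin itself was not seen directly.

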